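# Make up the starter and ignition kits at the mower bench

### The arm

A 6-joint arm with a two-finger parallel gripper is mounted at the origin on the work surface. World frame = base frame: x ahead of the robot, y to its left, z up, the work surface at z = 0. Lengths are in m, angles in rad, forces in N, time in s.
With the tool pointing down it reaches from about 0.375 to 0.9 m from the base axis. Payload 3.1 kg.
Tool frame: the origin (TCP) lies on the centre line of the jaws, within the pads' length; the fingertips stand 25 mm ahead of it and the grasp point (between the pads) lies 6 mm ahead of it (manip.tips_ahead is the distance from the TCP to the fingertips, in m); z points along the fingers, y is the direction in which the jaws open and shut (so a half turn about z gives the same grasp; the last joint's range is limited). The gripper opens to 85 mm and grips with 20 to 120 N. Pads are 22 mm wide; open, the fingers measure 114 mm over their backs; the gripper's body (76 mm by 85 mm) begins 54 mm behind the grasp point. The pads swing forward as they close: fully open they stand 13 mm farther back than shut.
Start: joints at [-1.29, 0.527, 1.433, -0, 1.181, -0.178], TCP at [0.277, -0.56, 0.256] pointing down, gripper open.
Joint ranges: [-3.08, 3.08], [-0.75, 2.2], [0.22, 2.44], [-1.43, 4.57], [0, 2.65], [-2.85, 2.85]. Speed limits (rad/s): [2.79, 2.79, 3.14, 3.14, 3.14, 3.14].

### API

Orientations are given as a unit quaternion [x, y, z, w].
In Python, from station import manip gives the robot as it stands.
- The arm moves only by the tool play_rows, never from a script. Its argument "steps" is a list that holds one entry, the list of rows, each a list of 6 numbers: the shift along the tool's x, y, z in m, then the turn, a rotation vector about the tool's x, y, z in degrees. In form: [[[x, y, z, rx, ry, rz], ...]]. A call has 1 to 10 rows; each row shifts and turns the commanded pose from where the row before left it, along the tool's axes as they then stand; what a row does not reach is not made up. A row lasts 1/8 s, in which the tool goes at most 62.5 mm and 10.7 degrees, less where a joint would pass 70% of its speed; a pose out of reach is approached as far as the arm can. A call is refused whole if a number of a shift passes 0.0625 or a number of a turn 10.7, either way. A call with a gripper value outside its range is refused whole. "fingers" is the opening, from 0 (shut) to 1 (fully open), set as the call begins (left out, the last holds). The fingers move at their own pace and stop on an object; "squeeze" is the grip in N (left out, the last holds). Time passes only in rows, so rows that do not move let the fingers close. It gives the time, the measured TCP pose, the force and the opening at its end, in the units of the state.
- manip.sense(): the state, without advancing time (a new reading comes with each control period).
- manip.snapshot(name): name is "scene" or "top" or "wrist"; returns a dict with "img" (400x640x3 uint8, red, green, blue), "K" (3x3 intrinsics, pixels), "world_from_camera" (4x4, takes a point from camera to world coordinates). Camera axes: x right, y down, z forward; pixel columns grow to the right and rows downward; lengths in m; the calibration is good to about 2 mm. A picture is of the moment at which its call begins. There is no depth.
- manip.sign_off(): hands the job in, once; it reports no verdict.
Trained networks look in a picture, given as the dict that the camera call returned (one of the last four; its "shot" number tells which), for a name from the list of things; names that differ only in an ending like _2 or _b are one class to them, and where a whole thing is asked for, a point or a joint stands for the part that bears it (a point fixed in the world has none). Each returns a list of dicts, best first, with "score" (0 to 1); they miss things now and then, are a little off and sometimes report something else, mostly with a low value. They report only what shows in the picture. A call takes as long as a camera call. They do not tell look-alikes from the thing itself.
- manip.regions_of(label, picture): "pixels" (400x640 bool, what is visible of it) and "rect" ([left, top, right, bottom] in pixels, round what is visible of it).
- manip.pinpoint(label, picture): "point" ([column, row] in pixels: a listed point, or the origin of a listed thing).
The state is a dict: "t": time; "q": joint angles; "qd": joint speeds; "tau": joint torques, N m; "tcp_pos": TCP position; "tool_rot": TCP orientation; "force": force on the tool from outside, world axes, zero at the start; "ft_torque": the same for the moment, N m; "finger_gap": opening from 0.0 (shut) to 1.0 (fully open).
Only numpy, scipy, OpenCV 4.12 (cv2) and the standard library are available. Lean on these libraries where they do the work, as an engineer would, in place of code of your own. Each camera call takes 0.05 s, during which the arm holds its last target.

### The job

Make up two repair kits from the parts on the bench: the blue recoil pulley and the black flywheel nut go in the yellow tray, and the red plug cap and the brass spark plug adapter go in the white tray. In each tray stand the metal part on the black rubber pad and the plastic part (pulley or plug cap) in the bare pocket, each upright as it stands now and near the middle of its pocket. Leave the green fuel cap, the oil bottle and the spanner where they are.

Things in the scene. Friction and masses are not known exactly. Their poses are not given: they have to be found in the camera images.
- pulley: blue plastic recoil pulley: a grooved disc 64 mm in diameter and 12 mm thick at the bottom, with a round hub 30 mm in diameter rising from it to 42 mm; grip the hub. About 60 g. Origin: centre of its underside, z up; it starts standing upright at bench height, on a thin light grey mat (under 1 mm, no obstacle).
- nut: matte black steel flywheel nut: round flange 42 mm in diameter, 6 mm thick, then a hexagon 30 mm across flats up to 38 mm; its x axis is square to a pair of flats (the next pairs are 60 degrees round). About 160 g. Origin: centre of its underside, z up; it starts standing upright at bench height, on a thin light grey mat (under 1 mm, no obstacle).
- adapter: brass spark plug adapter: hexagonal foot 32 mm across flats and 14 mm high, then a round threaded stem 24 mm in diameter up to 40 mm; grip the stem. About 80 g. Origin: centre of its underside, z up; it starts standing upright at bench height, on a thin light grey mat (under 1 mm, no obstacle).
- plug_cap: red plastic spark plug cap: round foot 36 mm in diameter and 10 mm high, then a round body 24 mm in diameter up to 42 mm; grip the body. About 30 g. Origin: centre of its underside, z up; it starts standing upright at bench height, on a thin light grey mat (under 1 mm, no obstacle).
- tray_yellow: a fixed kit tray, yellow plastic, 92 (its x) by 180 (its y) mm, rim 10 mm above the bench, walls and divider 4 mm thick, floor 4 mm above the bench; it does not move. Two pockets, each 84 mm along x and 84 mm along y, separated by a divider across the middle: the one centred at y = +44 mm has a thin black rubber pad covering its floor, the one centred at y = -44 mm is bare yellow plastic. Origin: centre of the tray's underside, on the bench; z up.
- tray_white: a fixed kit tray, white plastic, 92 (its x) by 180 (its y) mm, rim 10 mm above the bench, walls and divider 4 mm thick, floor 4 mm above the bench; it does not move. Two pockets, each 84 mm along x and 84 mm along y, separated by a divider across the middle: the one centred at y = +44 mm has a thin black rubber pad covering its floor, the one centred at y = -44 mm is bare white plastic. Origin: centre of the tray's underside, on the bench; z up.
- fuel_cap: green plastic fuel cap, ribbed, 46 mm in diameter, 27 mm high, belongs to neither kit: leave it. It stands among the parts, any of whose places it may take. Origin: centre of its underside, z up; it starts standing upright at bench height, on a thin light grey mat (under 1 mm, no obstacle).
- oil_bottle: loose grey oil bottle, 50 mm in diameter, 120 mm high, standing to the left of the trays (+y): leave it. Origin: centre of its underside.
- spanner: loose steel spanner lying flat to the right of the trays (-y), roughly 180 mm long: leave it. Origin: on its underside; x along it.
There are look-alikes about, which are no part of the job. There is more than one size of the tray_yellow; the job needs the largest.

How it is judged:
At the end, for the whole second after the job is handed in: Nut (padded pocket) and pulley (bare) in the yellow tray, adapter (padded) and plug cap (bare) in the white: each within 15 mm of its pocket's centre in tray x and y, underside 1 to 8 mm above the tray's, within 0.12 rad of upright, at rest; fuel cap, bottle and spanner within 20 mm of their starts (x of pulley in the frame of tray_yellow between -0.015 and 0.015 m and y of pulley in the frame of tray_yellow between -0.059 and -0.029 m and z of pulley in the frame of tray_yellow between 0.001 and 0.008 m and angle between each of pulley, nut, plug_cap, adapter's own z axis and vertical below 0.12 rad and linear speed of each of pulley, nut, plug_cap, adapter below 0.02 m/s and angular speed of each of pulley, nut, plug_cap, adapter below 0.2 rad/s and x of nut in the frame of tray_yellow between -0.015 and 0.015 m and y of nut in the frame of tray_yellow between 0.029 and 0.059 m and z of nut in the frame of tray_yellow between 0.001 and 0.008 m and x of plug_cap in the frame of tray_white between -0.015 and 0.015 m and y of plug_cap in the frame of tray_white between -0.059 and -0.029 m and z of plug_cap in the frame of tray_white between 0.001 and 0.008 m and x of adapter in the frame of tray_white between -0.015 and 0.015 m and y of adapter in the frame of tray_white between 0.029 and 0.059 m and z of adapter in the frame of tray_white between 0.001 and 0.008 m and distance of each of fuel_cap, oil_bottle, spanner from where it was at the start of the episode below 0.02 m); the robot touches nothing.
It fails at once if the fuel cap is moved by more than 20 mm (distance of fuel_cap from where it was at the start of the episode above 0.02 m).
It fails at once if the oil bottle is moved by more than 20 mm (distance of oil_bottle from where it was at the start of the episode above 0.02 m).
It fails at once if the spanner is moved by more than 20 mm (distance of spanner from where it was at the start of the episode above 0.02 m).
It also fails if it takes over 96 s, if anything falls off the work surface, if the arm or the gripper's body presses on something with over 40 N, if the wrist force passes 120 N, or if a joint passes its speed limit or range.

## Working session

There is one attempt and no reset: what is moved stays moved. The work goes in short steps, Python scripts to look and compute and a tool call to move; the robot and the scene stay as the last step left them, time stands still between calls to the robot, and variables do not carry over. Pictures are saved under pics/ and viewed, and the job is handed in when it is done.

Besides the shell and the picture viewer there is one more tool, called after "Emit:" by a JSON object that holds its "fn" and its "kwargs". play_rows: Moves the arm, as the interface text tells. Its arguments: {"type":"object","properties":{"steps":{"type":"array"},"fingers":{"type":"number"},"squeeze":{"type":"number"}},"required":["steps"]}

```bash
mkdir -p pics; ls; python3 - <<'E'
from station import manip
import cv2
s=manip.sense(); print(s)
for n in ["scene","top","wrist"]:
    p=manip.snapshot(n); cv2.imwrite(f"pics/{n}0.png",p["img"][:,:,::-1]); print(n,p["K"].tolist(),p["world_from_camera"].round(4).tolist())
print(manip.tips_ahead)
E
```

```text
pics
{'t': 0.0, 'q': array([-1.29047160e+00,  5.28453333e-01,  1.43390317e+00, -5.43417375e-05,
        1.18142468e+00, -1.78514567e-01]), 'qd': array([-0.0024262 , -0.000771  ,  0.00128925, -0.00146663, -0.00050194,
        0.0010241 ]), 'tau': array([ 1.90725907e-03, -4.42349982e+01, -1.78024310e+01, -4.31495880e-05,
        8.39278742e-03, -1.84163810e-05]), 'tcp_pos': array([ 0.27663426, -0.55969554,  0.25534119]), 'tool_rot': array([ 9.73795604e-01,  2.27422348e-01, -8.07728403e-05, -1.09156961e-03]), 'force': array([ 0.28870842,  0.695135  , -0.75594993]), 'ft_torque': array([0.00378053, 0.05013369, 0.00590998]), 'finger_gap': 1.000460906153335}
scene [[485.7459525422171, 0.0, 319.2720415379136], [0.0, 485.7459525422171, 201.23706487673013], [0.0, 0.0, 1.0]] [[0.7976, 0.4867, -0.3563, 1.0888], [0.6031, -0.6361, 0.4812, -0.6765], [0.0075, -0.5987, -0.8009, 1.1274], [0.0, 0.0, 0.0, 1.0]]
top [[392.1355355852312, 0.0, 323.4845789374942], [0.0, 392.1355355852312, 204.63249544889683], [0.0, 0.0, 1.0]] [[0.0167, -0.9745, 0.2239, 0.377], [-0.9999, -0.0162, 0.0042, -0.0225], [-0.0005, -0.2239, -0.9746, 0.9703], [0.0, 0.0, 0.0, 1.0]]
wrist [[314.9423158263465, 0.0, 311.58266168936296], [0.0, 314.9423158263465, 199.13879058324065], [0.0, 0.0, 1.0]] [[0.4437, -0.8644, -0.2364, 0.3368], [-0.8962, -0.4284, -0.1157, -0.5297], [-0.0013, 0.2632, -0.9647, 0.3728], [0.0, 0.0, 0.0, 1.0]]
0.025
```

View pics/top0.png

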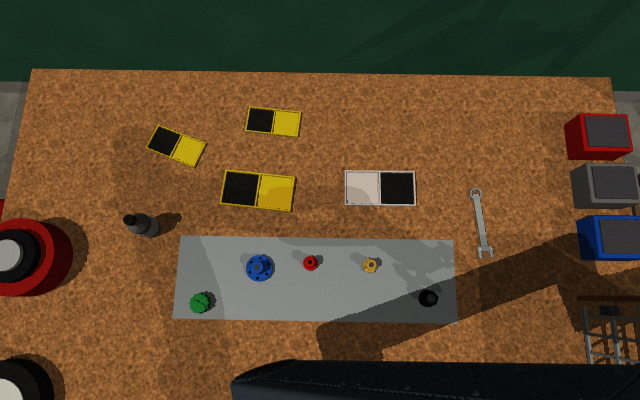

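View pics/scene0.png

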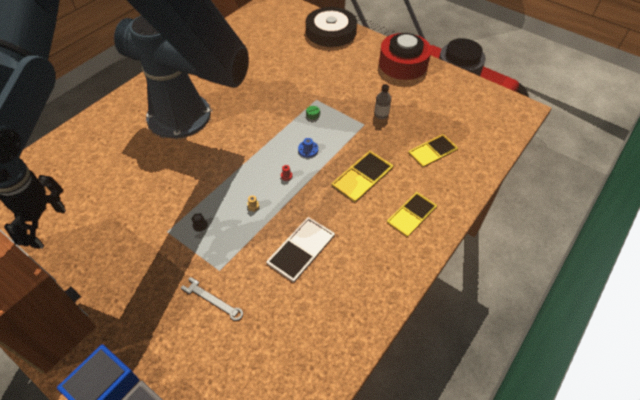

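View pics/wrist0.png

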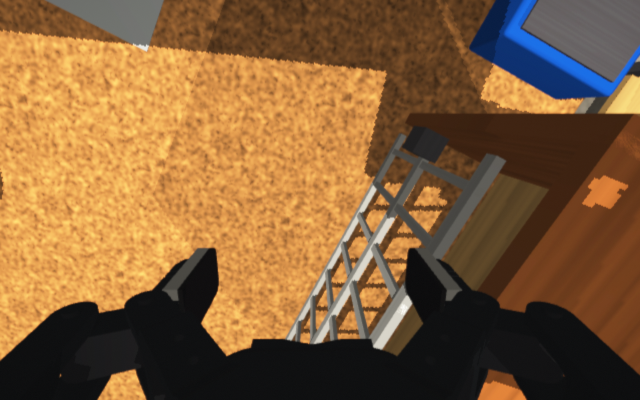

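Top view (640x400): parts on the grey mat are the green cap (200,302), pulley (259,267), plug cap (310,263), adapter (370,265) and nut (428,298). There are yellow trays at (258,190), (274,122) and (177,145), and a white tray at (380,188). The one at (258,190) looks largest, so I'll measure all three.

```bash
cat > h.py <<'E'
import numpy as np, cv2
from station import manip
def proj(p,X):
    T=np.linalg.inv(p["world_from_camera"]); c=T[:3,:3]@np.asarray(X,float)+T[:3,3]
    u=p["K"]@c; return u[:2]/u[2]
def ray(p,uv,z):
    K=p["K"];T=p["world_from_camera"]
    d=T[:3,:3]@np.linalg.solve(K,[uv[0],uv[1],1.]); o=T[:3,3]
    return (o+d*(z-o[2])/d[2])
def quad(p,mask,z):
    m=mask.astype(np.uint8); cs,_=cv2.findContours(m,cv2.RETR_EXTERNAL,cv2.CHAIN_APPROX_NONE)
    c=max(cs,key=cv2.contourArea)[:,0]
    W=np.array([ray(p,u,z)[:2] for u in c],np.float32)
    return cv2.minAreaRect(W*1000)
E
python3 - <<'E'
from h import *
for n in ["top","scene"]:
    p=manip.snapshot(n)
    for l in ["tray_yellow","tray_white"]:
        for r in manip.regions_of(l,p)[:4]:
            q=quad(p,r["pixels"],.01); print(n,l,round(r["score"],2),r["rect"],np.round(q[0],1),np.round(q[1],1),round(q[2],1))
    for l in ["pulley","nut","adapter","plug_cap","fuel_cap","oil_bottle"]:
        for r in manip.pinpoint(l,p)[:2]: print(n,l,round(r["score"],2),np.round(r["point"],1),ray(p,r["point"],0).round(4)[:2])
    for l in ["pulley","nut","adapter","plug_cap"]:
        for r in manip.regions_of(l,p)[:1]: print(n,l,'reg',round(r["score"],2),r["rect"])
    if n=="top":
        cv2.imwrite("pics/tcrop.png",cv2.resize(p["img"][90:330,140:440,::-1],None,fx=2.5,fy=2.5,interpolation=cv2.INTER_CUBIC))
E
```

```text
top tray_yellow 0.97 [245.3, 104.7, 297.4, 137.5] [821.5 120.8] [141.2  73.8] 84.2
top tray_yellow 0.89 [217.8, 170.6, 298.2, 210.5] [633.5 150.5] [180.8  95.1] 84.6
top tray_white 0.79 [340.0, 167.8, 416.7, 206.6] [ 645.  -158.4] [ 97.3 182.5] 0.9
top pulley 0.77 [255.1 265.8] [0.4433 0.1467]
top nut 0.49 [427.9 298.1] [ 0.3732 -0.2735]
top adapter 0.62 [199.5 303.3] [0.3519 0.2752]
top adapter 0.59 [376.9 187.5] [ 0.6472 -0.1546]
top plug_cap 0.7 [311.3 262.9] [0.4526 0.0091]
top plug_cap 0.39 [375.3 186. ] [ 0.6511 -0.1505]
top fuel_cap 0.74 [200.6 305.8] [0.3462 0.272 ]
top oil_bottle 0.97 [153.3 227.3] [0.5345 0.4071]
top pulley reg 0.59 [242.7, 255.0, 272.6, 281.4]
top nut reg 0.75 [419.3, 291.6, 436.6, 307.3]
top adapter reg 0.6 [361.2, 259.3, 377.9, 271.5]
top plug_cap reg 0.63 [302.2, 254.6, 316.4, 269.7]
scene tray_yellow 0.73 [336.2, 149.5, 391.2, 202.6] [635.7 149.6] [189.4  95.2] 86.1
scene tray_yellow 0.69 [414.7, 135.4, 456.5, 164.3] [753.3 370.4] [144.3  78.1] 68.6
scene tray_white 0.96 [264.8, 216.9, 331.7, 280.7] [ 647.1 -160.1] [ 94.9 181.9] 0.3
scene pulley 0.68 [307.8 148.4] [0.4331 0.1448]
scene nut 0.48 [200.1 224.6] [ 0.3722 -0.2662]
scene adapter 0.55 [255. 204.] [ 0.4462 -0.1196]
scene adapter 0.49 [288.1 175.8] [0.4549 0.0201]
scene plug_cap 0.64 [288.5 174.9] [0.4537 0.0236]
scene fuel_cap 0.44 [313.6 117.5] [0.3626 0.2667]
scene fuel_cap 0.36 [200.5 225.3] [ 0.3748 -0.2672]
scene oil_bottle 0.56 [383.4 111.6] [0.5315 0.4325]
scene pulley reg 0.65 [282.4, 165.7, 292.5, 181.7]
scene nut reg 0.52 [190.6, 212.3, 207.8, 233.1]
scene adapter reg 0.45 [249.3, 197.2, 257.6, 213.0]
scene plug_cap reg 0.52 [281.7, 165.1, 293.1, 180.8]
```

View pics/tcrop.png

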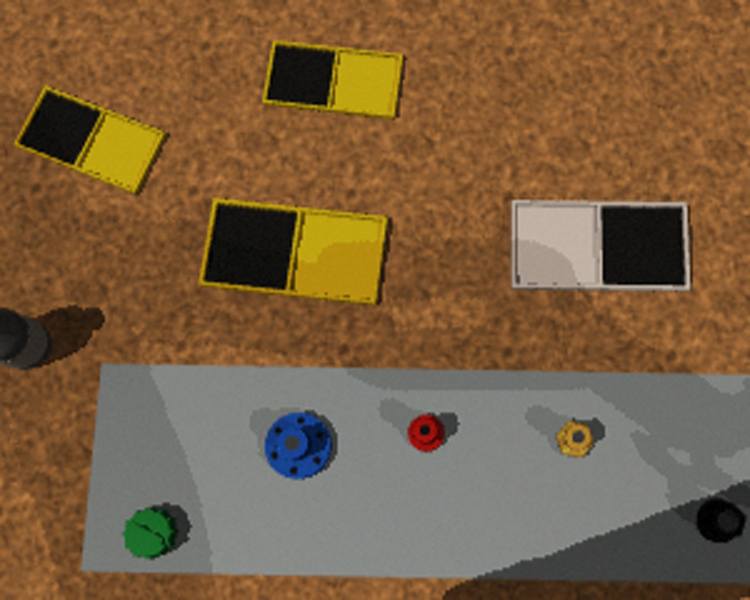

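Trays at about z=10 mm: (258,190) measures 181x95 mm, while the other two are about 141 to 144 mm long. The (258,190) tray fits the stated 180x92, so that is the one to use. Next I'll fit part silhouettes in both cameras.

```bash
cat >> h.py <<'E'
from scipy.optimize import minimize
ST={"pulley":[(.032,0,.012),(.015,.012,.042)],"nut":[(.021,0,.006),(.0162,.006,.038)],"adapter":[(.0172,0,.014),(.012,.014,.04)],"plug_cap":[(.018,0,.01),(.012,.01,.042)],"fuel_cap":[(.023,0,.027)]}
def sil(p,l,xy,S=4,z0=0,size=(400,640)):
    m=np.zeros((size[0]*S,size[1]*S),np.uint8)
    a=np.linspace(0,2*np.pi,40,endpoint=False)
    for r,a0,a1 in ST[l]:
        P=np.array([proj(p,(xy[0]+r*np.cos(t),xy[1]+r*np.sin(t),z0+z)) for z in(a0,a1) for t in a])
        cv2.fillConvexPoly(m,cv2.convexHull(((P+.5)*S).astype(np.int32)),1)
    return cv2.resize(m.astype(np.float32),(size[1],size[0]),interpolation=cv2.INTER_AREA)
def cmask(p,l,near,rad=30):
    hsv=cv2.cvtColor(p["img"],cv2.COLOR_RGB2HSV).astype(int); H,Sa,V=[hsv[:,:,i] for i in range(3)]
    m={"pulley":(abs(H-112)<12)&(Sa>120),"plug_cap":((H<6)|(H>172))&(Sa>150),"adapter":(abs(H-20)<9)&(Sa>110),
       "fuel_cap":(abs(H-62)<18)&(Sa>110),"nut":V<45}[l].astype(np.uint8)
    n,lab,st,ce=cv2.connectedComponentsWithStats(m)
    best=None
    for i in range(1,n):
        if st[i,4]<25 or np.hypot(*(ce[i]-near))>rad: continue
        if best is None or st[i,4]>st[best,4]: best=i
    if best is None: return None
    mm=(lab==best).astype(np.uint8)
    cs,_=cv2.findContours(mm,cv2.RETR_EXTERNAL,cv2.CHAIN_APPROX_NONE); cv2.drawContours(mm,cs,-1,1,-1)
    return mm.astype(np.float32)
def fit(p,l,xy0,z0=0,rad=30):
    m=cmask(p,l,proj(p,(*xy0,z0+.02)),rad)
    if m is None: return None
    f=lambda x:1-np.minimum(m,s:=sil(p,l,x,z0=z0)).sum()/np.maximum(m,s).sum()
    r=minimize(f,xy0,method="Nelder-Mead",options=dict(initial_simplex=[np.array(xy0)+d for d in([0,0],[.01,0],[0,.01])],xatol=2e-4,fatol=1e-4))
    return r.x,1-r.fun
E
python3 - <<'E'
from h import *
for n in ["top","scene"]:
    p=manip.snapshot(n)
    for l,x in dict(pulley=(.44,.142),nut=(.373,-.27),adapter=(.446,-.125),plug_cap=(.453,.014),fuel_cap=(.352,.272)).items():
        print(n,l,fit(p,l,x))
E
```

```text
top pulley (array([0.43773091, 0.13612219]), np.float64(0.9582841992378235))
top nut (array([ 0.37442587, -0.26966008]), np.float64(0.92596435546875))
top adapter (array([ 0.44891302, -0.13253761]), np.float64(0.8776520490646362))
top plug_cap (array([0.45260107, 0.01194172]), np.float64(0.9094005227088928))
top fuel_cap (array([0.35460374, 0.26963436]), np.float64(0.8636809587478638))
scene pulley (array([0.43367083, 0.14280269]), np.float64(0.49786078929901123))
scene nut (array([ 0.37268796, -0.26816411]), np.float64(0.5738219618797302))
scene adapter (array([ 0.73889211, -0.54788375]), np.float64(0.001806497573852539))
scene plug_cap (array([0.45315381, 0.01508154]), np.float64(0.6312500238418579))
scene fuel_cap (array([0.34490192, 0.27973346]), np.float64(0.5321160554885864))
```

```bash
cat >> h.py <<'E'
from scipy.spatial.transform import Rotation as R
def delta(target,yaw=None):
    """target TCP xyz, yaw of tool x in deg -> tool-axes shift (before turning) and rz"""
    s=manip.sense(); r=R.from_quat(s["tool_rot"]); M=r.as_matrix()
    y=np.degrees(np.arctan2(M[1,0],M[0,0])); d=M.T@(np.array(target)-s["tcp_pos"])
    print("t",round(s["t"],2),"pos",s["tcp_pos"].round(4),"yaw",round(y,2),"zax",M[:,2].round(4),"gap",round(s["finger_gap"],3),"F",s["force"].round(1))
    print("shift(mm)",(d*1000).round(1),"rz",None if yaw is None else round(y-yaw,2))
E
python3 -c "
from h import *
delta((.374,-.27,.2),26.3)"
```

```text
t 1.55 pos [ 0.2768 -0.5604  0.2563] yaw 26.28 zax [ 0. -0. -1.] gap 0.998 F [-0.3  0.2 -1.3]
shift(mm) [ 215.7 -217.3   56.3] rz -0.02
```

Emit:
{"fn": "play_rows", "kwargs": {"steps": [[[0.036,-0.036,0.009,0,0,0],[0.036,-0.036,0.009,0,0,0],[0.036,-0.036,0.009,0,0,0],[0.036,-0.036,0.009,0,0,0],[0.036,-0.036,0.009,0,0,0],[0.036,-0.036,0.009,0,0,0],[0,0,0,0,0,0]]]}}

```text
t: 2.42
tcp_pos: [0.3745, -0.2669, 0.2018]
tool_rot: [0.973, 0.23, -0.001, -0.002]
force: [-0.5, -1.0, 0.4]
finger_gap: 1.003
```

```bash
python3 - <<'E'
from h import *
delta((.374,-.27,.2),26.3)
p=manip.snapshot("wrist"); cv2.imwrite("pics/w1.png",p["img"][:,:,::-1])
print(fit(p,"nut",(.374,-.27),rad=80))
c=proj(p,(.374,-.27,.02)); print(c)
x,y=map(int,c); cr=p["img"][max(0,y-60):y+60,x-80:x+80,::-1]
cv2.imwrite("pics/w1c.png",np.clip(cv2.resize(cr,None,fx=5,fy=5,interpolation=cv2.INTER_CUBIC).astype(float)*2.5,0,255))
E
```

```text
t 2.42 pos [ 0.3745 -0.2669  0.2018] yaw 26.55 zax [-0.0024  0.0034 -1.    ] gap 1.003 F [-0.5 -1.   0.4]
shift(mm) [-1.8  2.5  1.7] rz 0.25
(array([ 0.37324425, -0.2693374 ]), np.float64(0.9287249445915222))
[315.22124628 186.48340172][ WARN:0@1.929] global loadsave.cpp:1063 imwrite_ Unsupported depth image for selected encoder is fallbacked to CV_8U.
```

View pics/w1.png

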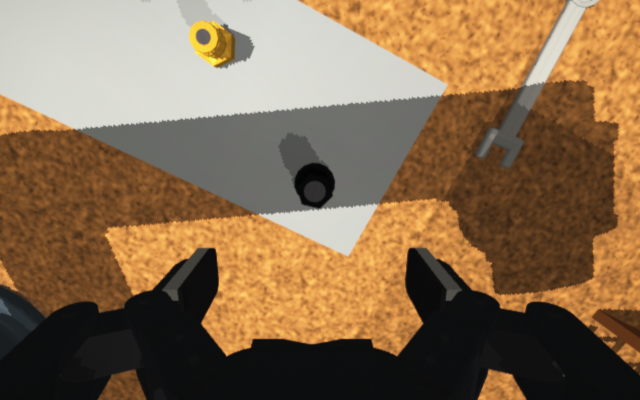

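View pics/w1c.png

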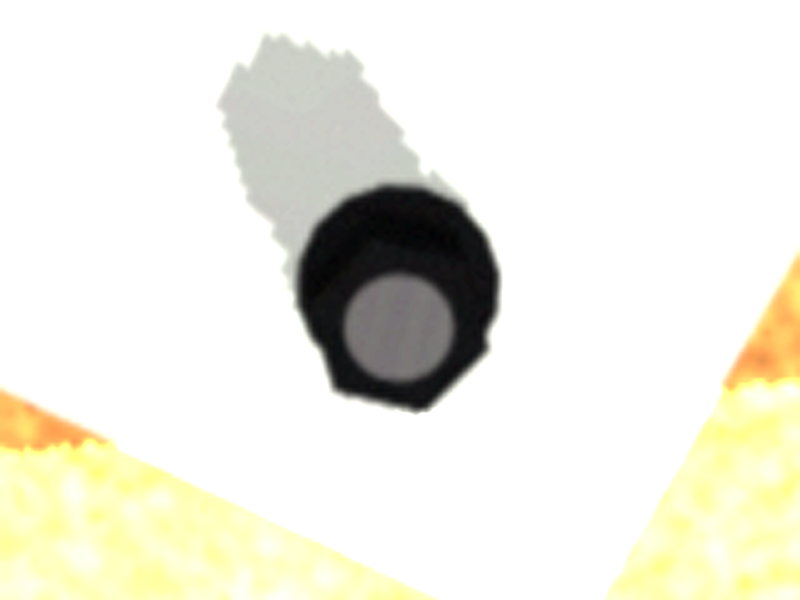

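```bash
python3 - <<'E'
from h import *
p=manip.snapshot("wrist")
c=proj(p,(.374,-.27,.02)).astype(int); o=np.array([c[0]-80,c[1]-60])
V=[ray(p,o+(np.array(v)+.5)/5-.5,.038)[:2] for v in [(335,390),(420,410),(488,348),(325,330)]]
ctr=ray(p,o+(np.array((400,327))+.5)/5-.5,.038)[:2]; print("ctr",ctr)
for v in V: print(v,np.hypot(*(v-ctr))*1000,np.degrees(np.arctan2(*(v-ctr)[::-1]))%60)
M=R.from_quat(manip.sense()["tool_rot"]).as_matrix(); print("tool y ang",np.degrees(np.arctan2(M[1,1],M[0,1])))
for a,b in((0,1),(1,2)):
    d=V[b]-V[a]; print("edge normal ang mod60",(np.degrees(np.arctan2(d[1],d[0]))+90)%60, np.hypot(*d)*1000)
E
```

```text
ctr [ 0.37359681 -0.26887626]
[ 0.35740877 -0.26343325] 17.078616812392834 41.41548082375655
[ 0.36100074 -0.27932212] 16.36389147669125 39.66875997055712
[ 0.37728389 -0.28519414] 16.729246631353398 42.732369084199306
[ 0.36692261 -0.25677682] 13.818153051231858 58.88167415451535
tool y ang -63.62466942111736
edge normal ang mod60 12.73865202865332 16.289828689780233
edge normal ang mod60 10.169720959166511 17.309578800641184
```

```bash
cat >> h.py <<'E'
def plan(target,yaw):
    s=manip.sense(); M=R.from_quat(s["tool_rot"]).as_matrix(); a=np.radians(yaw)
    y=np.degrees(np.arctan2(M[1,0],M[0,0]))
    T=np.array([[np.cos(a),np.sin(a),0],[np.sin(a),-np.cos(a),0],[0,0,-1]])
    e=R.from_matrix(M.T@T).as_rotvec(degrees=True)
    d=T.T@(np.array(target)-s["tcp_pos"])
    print("t",round(s["t"],2),"pos",s["tcp_pos"].round(4),"yaw",round(y,2),"gap",round(s["finger_gap"],3),"F",s["force"].round(1))
    print("turn first",e.round(2),"then shift mm",(d*1000).round(1))
E
python3 -c "
from h import *
plan((.3736,-.2692,.035),41.3)"
```

```text
t 2.52 pos [ 0.3753 -0.2712  0.2026] yaw 26.38 gap 1.0 F [-0.7  0.2 -0.3]
turn first [ 8.000e-02  1.000e-02 -1.492e+01] then shift mm [  0.   -2.7 167.6]
```

Emit:
{"fn": "play_rows", "kwargs": {"steps": [[[0,0,0,0,0,-7.5],[0,0,0,0,0,-7.4],[0,-0.0025,0.04,0,0,0],[0,0,0.04,0,0,0],[0,0,0.02,0,0,0],[0,0,0,0,0,0],[0,0,0,0,0,0]]]}}

```text
t: 3.4
tcp_pos: [0.3736, -0.2706, 0.1029]
tool_rot: [0.936, 0.351, 0.0, 0.001]
force: [0.7, 0.5, 0.4]
finger_gap: 1.0
```

```bash
python3 - <<'E'
from h import *
plan((.3736,-.2692,.035),41.3)
p=manip.snapshot("wrist"); cv2.imwrite("pics/w2.png",p["img"][:,:,::-1])
print(fit(p,"nut",(.374,-.27),rad=80))
plan((.3736,-.2692,.035),41.3)
E
```

```text
t 3.4 pos [ 0.3736 -0.2706  0.1029] yaw 41.12 gap 1.0 F [0.7 0.5 0.4]
turn first [ 0.12  0.   -0.18] then shift mm [ 1.  -1.1 67.9]
(array([ 0.37315278, -0.26890514]), np.float64(0.9267381429672241))
t 3.45 pos [ 0.3737 -0.2705  0.1032] yaw 41.13 gap 0.997 F [0.6 0.6 0.5]
turn first [ 0.15  0.01 -0.17] then shift mm [ 0.8 -1.  68.2]
```

View pics/w2.png

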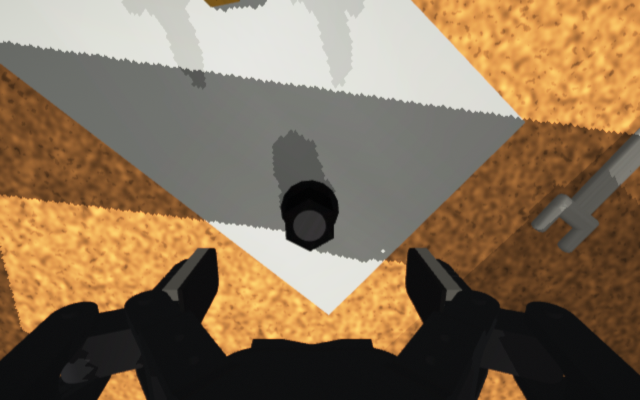

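Nut at (310,225): its flats now face the jaws and it sits centred between the pads (columns 212 and 410). Descending and gripping.

Emit:
{"fn": "play_rows", "kwargs": {"steps": [[[0.001,-0.001,0.035,0,0,0],[0,0,0.033,0,0,0],[0,0,0,0,0,0]]]}}

```text
t: 3.82
tcp_pos: [0.373, -0.2676, 0.0337]
tool_rot: [0.936, 0.352, -0.0, -0.001]
force: [-0.2, -0.6, 0.9]
finger_gap: 1.002
```

Emit:
{"fn": "play_rows", "kwargs": {"steps": [[[0,0,0,0,0,0],[0,0,0,0,0,0],[0,0,0,0,0,0],[0,0,0,0,0,0],[0,0,0,0,0,0],[0,0,0,0,0,0]]], "fingers": 0, "squeeze": 50}}

```text
t: 4.58
tcp_pos: [0.3737, -0.2682, 0.0355]
tool_rot: [0.936, 0.352, 0.0, 0.001]
force: [-0.2, 0.0, 6.8]
finger_gap: 0.341
```

Emit:
{"fn": "play_rows", "kwargs": {"steps": [[[0,0,-0.03,0,0,0],[0,0,-0.05,0,0,0],[0,0,-0.04,0,0,0],[0,0,0,0,0,0]]]}}

```text
t: 5.08
tcp_pos: [0.3745, -0.2689, 0.1571]
tool_rot: [0.936, 0.352, 0.001, 0.003]
force: [-0.2, -0.8, -2.4]
finger_gap: 0.342
```

```bash
python3 - <<'E'
from h import *
plan((.638,.194,.15),0)
p=manip.snapshot("wrist"); cv2.imwrite("pics/w3.png",p["img"][:,:,::-1])
E
```

```text
t 5.08 pos [ 0.3745 -0.2689  0.1571] yaw 41.2 gap 0.342 F [-0.2 -0.8 -2.4]
turn first [ 0.41 -0.15 41.2 ] then shift mm [ 263.5 -462.9    7.1]
```

View pics/w3.png

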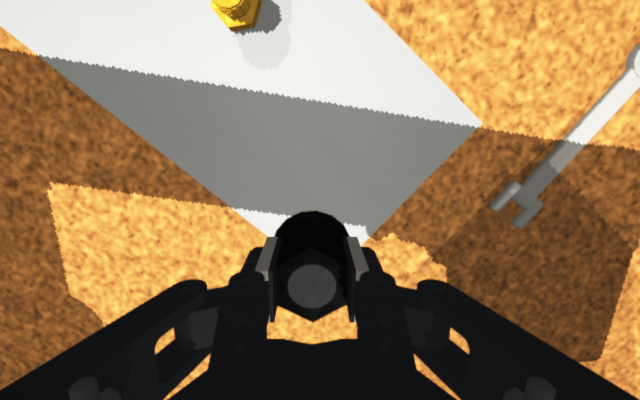

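Emit:
{"fn": "play_rows", "kwargs": {"steps": [[[0,0,0,0,0,10.3],[0,0,0,0,0,10.3],[0,0,0,0,0,10.3],[0,0,0,0,0,10.3],[0,0,0,0,0,0]]]}}

```text
t: 5.75
tcp_pos: [0.3724, -0.2668, 0.1528]
tool_rot: [1.0, 0.001, -0.001, -0.001]
force: [-1.2, -0.7, -1.4]
finger_gap: 0.344
```

Emit:
{"fn": "play_rows", "kwargs": {"steps": [[[0.027,-0.047,0,0,0,0],[0.027,-0.047,0,0,0,0],[0.027,-0.047,0,0,0,0],[0.027,-0.047,0,0,0,0],[0.027,-0.047,0,0,0,0],[0.027,-0.047,0,0,0,0],[0.027,-0.047,0,0,0,0],[0.027,-0.047,0,0,0,0],[0.027,-0.047,0,0,0,0],[0,0,0,0,0,0]]]}}

```text
t: 7.0
tcp_pos: [0.6174, 0.1588, 0.1529]
tool_rot: [1.0, 0.004, 0.0, -0.0]
force: [-1.1, -0.8, -2.6]
finger_gap: 0.34
```

```bash
python3 - <<'E'
from h import *
p=manip.snapshot("wrist"); cv2.imwrite("pics/w4.png",p["img"][:,:,::-1])
plan((.638,.194,.15),0)
for r in manip.regions_of("tray_yellow",p)[:3]:
    q=quad(p,r["pixels"],.01); print(round(r["score"],2),r["rect"],np.round(q[0],1),np.round(q[1],1),round(q[2],1))
cv2.imwrite("pics/w4.png",p["img"][:,:,::-1])
E
```

```text
t 7.05 pos [0.6159 0.1569 0.1526] yaw 0.32 gap 0.342 F [-0.5 -0.7 -2.4]
turn first [0.02 0.12 0.32] then shift mm [ 22.1 -37.1   2.6]
0.77 [0.2, 0.0, 133.6, 98.9] [740.2 347.2] [93.2 71.3] 69.6
0.72 [214.5, 109.8, 434.8, 240.8] [633.3 153.5] [181.8  93.3] 84.4
```

View pics/w4.png

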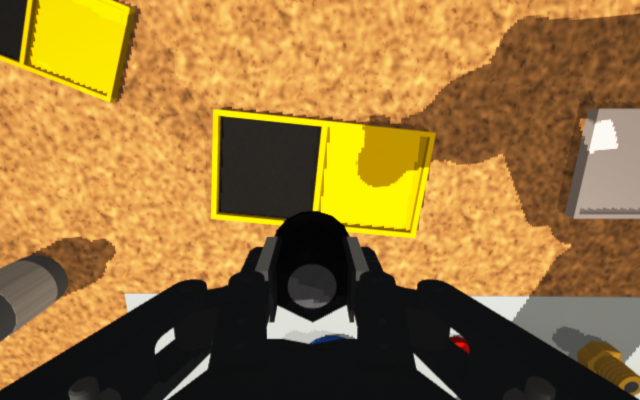

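Large yellow tray in the wrist view: rim from (213,110) to (434,238), 182x93 mm, centred at (0.633, 0.153), which agrees with the top view. Moving over the black pocket and lowering.

Emit:
{"fn": "play_rows", "kwargs": {"steps": [[[0.011,-0.019,0.01,0,0,0],[0.011,-0.0195,0.03,0,0,0],[0,0,0.03,0,0,0],[0,0,0.02,0,0,0],[0,0,0,0,0,0],[0,0,0,0,0,0]]]}}

```text
t: 7.85
tcp_pos: [0.6391, 0.1934, 0.0651]
tool_rot: [1.0, -0.0, 0.001, -0.0]
force: [-0.1, -0.2, -2.2]
finger_gap: 0.343
```

```bash
python3 - <<'E'
from h import *
p=manip.snapshot("wrist"); cv2.imwrite("pics/w5.png",p["img"][:,:,::-1])
plan((.6377,.1963,.042),0)
E
```

```text
t 7.9 pos [0.6394 0.1936 0.0656] yaw -0.04 gap 0.342 F [-0.4  0.2 -2.1]
turn first [-0.02 -0.14 -0.04] then shift mm [-1.7 -2.7 23.6]
```

View pics/w5.png

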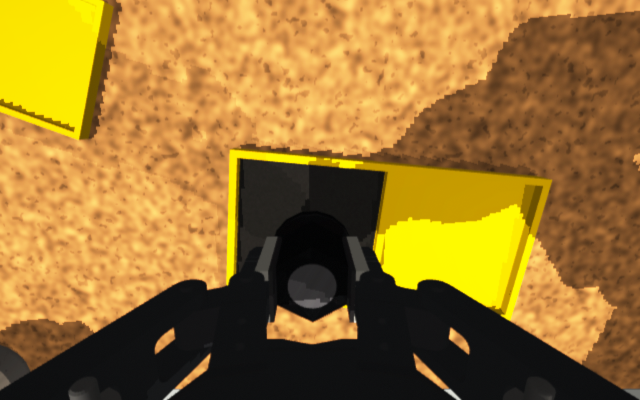

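Nut at (312,250) sits over the black pocket (236 to 382 columns), near its middle. Lowering further, slowly.

Emit:
{"fn": "play_rows", "kwargs": {"steps": [[[-0.0015,-0.0025,0.012,0,0,0],[0,0,0.01,0,0,0],[0,0,0,0,0,0]]]}}

```text
t: 8.28
tcp_pos: [0.6358, 0.1962, 0.041]
tool_rot: [1.0, -0.0, -0.001, 0.0]
force: [-0.2, 0.2, -2.6]
finger_gap: 0.344
```

Emit:
{"fn": "play_rows", "kwargs": {"steps": [[[0,0,0.002,0,0,0],[0,0,0,0,0,0]]]}}

```text
t: 8.52
tcp_pos: [0.637, 0.1962, 0.0403]
tool_rot: [1.0, -0.0, 0.0, -0.0]
force: [0.2, -0.3, -0.9]
finger_gap: 0.343
```

Emit:
{"fn": "play_rows", "kwargs": {"steps": [[[0,0,0.001,0,0,0],[0,0,0,0,0,0]]]}}

```text
t: 8.78
tcp_pos: [0.6371, 0.1962, 0.0396]
tool_rot: [1.0, -0.0, 0.0, -0.0]
force: [0.7, 0.9, -1.2]
finger_gap: 0.342
```

Emit:
{"fn": "play_rows", "kwargs": {"steps": [[[0,0,0,0,0,0],[0,0,0,0,0,0],[0,0,0,0,0,0],[0,0,0,0,0,0]]], "fingers": 0.75}}

```text
t: 9.28
tcp_pos: [0.6369, 0.1962, 0.0394]
tool_rot: [1.0, -0.0, 0.0, -0.0]
force: [-0.1, 0.3, 0.2]
finger_gap: 0.743
```

Emit:
{"fn": "play_rows", "kwargs": {"steps": [[[0,0,-0.03,0,0,0],[0,0,-0.05,0,0,0],[0,0,-0.05,0,0,0],[0,0,-0.03,0,0,0],[0,0,0,0,0,0]]], "fingers": 1}}

```text
t: 9.9
tcp_pos: [0.6387, 0.1965, 0.2028]
tool_rot: [1.0, -0.0, 0.004, -0.0]
force: [-0.4, 0.4, -1.0]
finger_gap: 1.0
```

```bash
python3 - <<'E'
from h import *
p=manip.snapshot("wrist"); cv2.imwrite("pics/w6.png",p["img"][:,:,::-1])
print("nut",fit(p,"nut",(.637,.196),z0=.005,rad=20))
q=[r for r in manip.regions_of("tray_yellow",p)]
for r in q[:3]:
    q=quad(p,r["pixels"],.01); print(round(r["score"],2),r["rect"],np.round(q[0],1),np.round(q[1],1),round(q[2],1))
plan((.4377,.1361,.2),0)
E
```

```text
nut (array([0.62803943, 0.21267999]), np.float64(0.2498677372932434))
0.88 [317.8, 0.0, 473.2, 33.1] [790.2 125.3] [ 24.5 139.9] 0.0
0.81 [263.6, 136.1, 451.1, 243.1] [633.3 153.1] [181.1  94.6] 84.7
0.69 [39.4, 0.0, 205.5, 126.5] [749.9 372.2] [143.2  71.9] 69.0
t 10.0 pos [0.6363 0.1961 0.1988] yaw -0.01 gap 1.0 F [ 0.4 -0.  -0.7]
turn first [ 0.01  0.05 -0.01] then shift mm [-198.6   60.    -1.2]
```

View pics/w6.png

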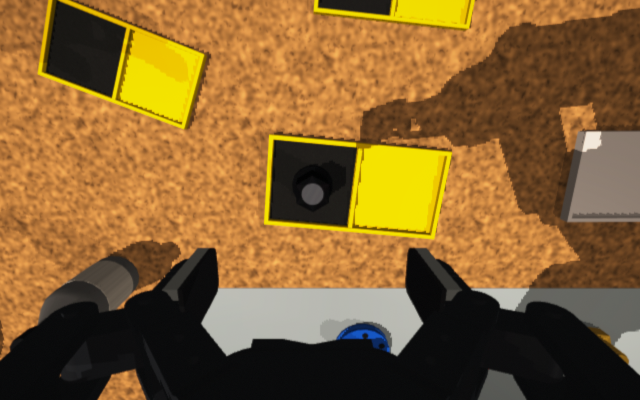

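The nut stands upright at (312,188) in the black pocket, whose centre is about (312,184), so it is well placed. On to the pulley.

Emit:
{"fn": "play_rows", "kwargs": {"steps": [[[-0.05,0.015,0,0,0,0],[-0.05,0.015,0,0,0,0],[-0.05,0.015,0,0,0,0],[-0.0485,0.015,0,0,0,0],[0,0,0.04,0,0,0],[0,0,0.04,0,0,0],[0,0,0,0,0,0],[0,0,0,0,0,0]]]}}

```text
t: 11.0
tcp_pos: [0.4383, 0.1363, 0.1192]
tool_rot: [1.0, -0.0, -0.001, 0.0]
force: [-0.2, -0.4, 0.0]
finger_gap: 1.004
```

```bash
python3 - <<'E'
from h import *
p=manip.snapshot("wrist"); cv2.imwrite("pics/w7.png",p["img"][:,:,::-1])
f=fit(p,"pulley",(.4377,.1361),rad=80); print(f)
plan((*f[0],.042),0)
E
```

```text
(array([0.43715854, 0.13833226]), np.float64(0.970815122127533))
t 11.05 pos [0.4388 0.1363 0.1198] yaw -0.01 gap 1.001 F [ 0.4 -0.4  0.4]
turn first [-0.   -0.04 -0.01] then shift mm [-1.7 -2.  77.8]
```

View pics/w7.png

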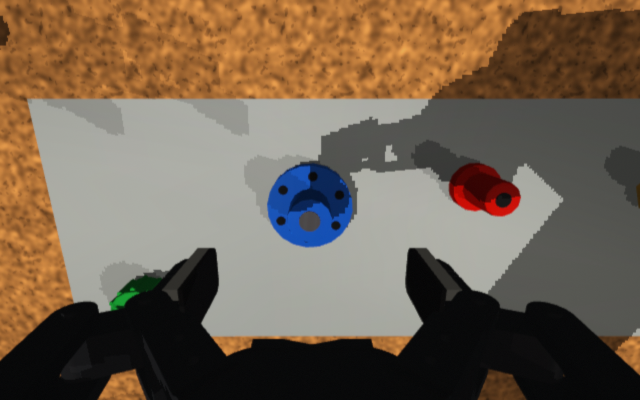

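Pulley at (310,205), hub between the jaws. The fuel cap at (135,290) is clear of the left finger. Descend, grip, lift.

Emit:
{"fn": "play_rows", "kwargs": {"steps": [[[-0.0015,-0.002,0.04,0,0,0],[0,0,0.037,0,0,0],[0,0,0,0,0,0]]]}}

```text
t: 11.42
tcp_pos: [0.4363, 0.1383, 0.0417]
tool_rot: [1.0, -0.0, -0.001, 0.0]
force: [-0.4, -0.0, -0.5]
finger_gap: 1.001
```

Emit:
{"fn": "play_rows", "kwargs": {"steps": [[[0,0,0,0,0,0],[0,0,0,0,0,0],[0,0,0,0,0,0],[0,0,0,0,0,0],[0,0,0,0,0,0],[0,0,0,0,0,0]]], "fingers": 0, "squeeze": 40}}

```text
t: 12.18
tcp_pos: [0.4376, 0.1384, 0.0437]
tool_rot: [1.0, -0.0, 0.001, -0.0]
force: [0.1, -0.2, 8.1]
finger_gap: 0.337
```

Emit:
{"fn": "play_rows", "kwargs": {"steps": [[[0,0,-0.03,0,0,0],[0,0,-0.05,0,0,0],[0,0,-0.03,0,0,0],[0,0,0,0,0,0]]]}}

```text
t: 12.68
tcp_pos: [0.4383, 0.1384, 0.1548]
tool_rot: [1.0, -0.0, 0.003, -0.0]
force: [-0.4, -0.5, -0.9]
finger_gap: 0.329
```

```bash
python3 - <<'E'
from h import *
p=manip.snapshot("wrist"); cv2.imwrite("pics/w8.png",p["img"][:,:,::-1])
plan((.6293,.1092,.15),0)
E
```

```text
t 12.72 pos [0.4373 0.1383 0.1534] yaw -0.01 gap 0.335 F [ 0.1 -0.7  0.1]
turn first [-0.01 -0.17 -0.01] then shift mm [192.   29.1   3.4]
```

View pics/w8.png

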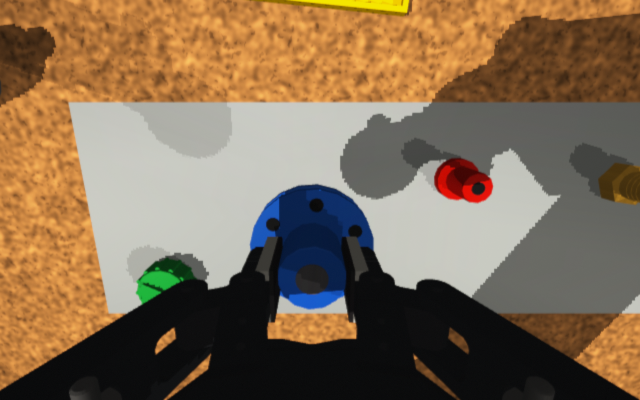

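Pulley is held upright. Moving to the bare yellow pocket.

Emit:
{"fn": "play_rows", "kwargs": {"steps": [[[0.048,0.007,0,0,0,0],[0.048,0.007,0,0,0,0],[0.048,0.0075,0,0,0,0],[0.048,0.0075,0,0,0,0],[0,0,0.03,0,0,0],[0,0,0.03,0,0,0],[0,0,0.03,0,0,0],[0,0,0,0,0,0],[0,0,0,0,0,0]]]}}

```text
t: 13.85
tcp_pos: [0.6288, 0.1092, 0.062]
tool_rot: [1.0, -0.0, -0.0, -0.0]
force: [0.3, -0.2, -0.7]
finger_gap: 0.336
```

```bash
python3 - <<'E'
from h import *
p=manip.snapshot("wrist"); cv2.imwrite("pics/w9.png",p["img"][:,:,::-1])
plan((.6293,.1092,.047),0)
E
```

```text
t 13.9 pos [0.6294 0.1092 0.0628] yaw -0.01 gap 0.332 F [ 0.2  0.9 -0.4]
turn first [ 0.   -0.06 -0.01] then shift mm [-0.1  0.  15.8]
```

View pics/w9.png

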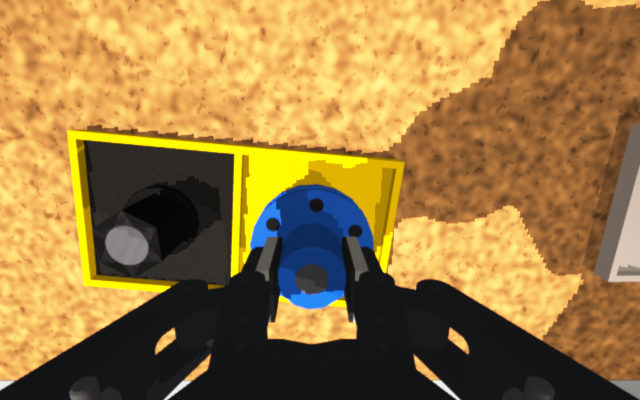

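Pulley disc (columns 251 to 373) lies inside the bare pocket (columns 243 to 390). Lowering.

Emit:
{"fn": "play_rows", "kwargs": {"steps": [[[0,0,0.01,0,0,0],[0,0,0.004,0,0,0],[0,0,0.001,0,0,0],[0,0,0,0,0,0]]]}}

```text
t: 14.4
tcp_pos: [0.6286, 0.1092, 0.0477]
tool_rot: [1.0, -0.0, -0.0, 0.0]
force: [-0.6, -0.1, 3.0]
finger_gap: 0.336
```

Emit:
{"fn": "play_rows", "kwargs": {"steps": [[[0,0,0.001,0,0,0],[0,0,0.001,0,0,0],[0,0,0,0,0,0]]]}}

```text
t: 14.78
tcp_pos: [0.6286, 0.1093, 0.0477]
tool_rot: [1.0, 0.0, -0.0, 0.0]
force: [-4.4, -0.9, 13.6]
finger_gap: 0.336
```

Contact force is 13.6 N, so it is seated. Release and rise.

Emit:
{"fn": "play_rows", "kwargs": {"steps": [[[0,0,-0.001,0,0,0],[0,0,0,0,0,0],[0,0,0,0,0,0],[0,0,0,0,0,0],[0,0,0,0,0,0]]], "fingers": 0.7}}

```text
t: 15.4
tcp_pos: [0.6288, 0.1092, 0.046]
tool_rot: [1.0, -0.0, -0.0, 0.0]
force: [0.5, -0.3, -0.6]
finger_gap: 0.697
```

Emit:
{"fn": "play_rows", "kwargs": {"steps": [[[0,0,-0.03,0,0,0],[0,0,-0.05,0,0,0],[0,0,-0.05,0,0,0],[0,0,-0.03,0,0,0],[0,0,0,0,0,0]]], "fingers": 1}}

```text
t: 16.02
tcp_pos: [0.6306, 0.1093, 0.2095]
tool_rot: [1.0, -0.0, 0.003, -0.0]
force: [1.1, 0.5, 0.4]
finger_gap: 1.001
```

```bash
python3 - <<'E'
from h import *
p=manip.snapshot("wrist"); cv2.imwrite("pics/w10.png",p["img"][:,:,::-1])
print("pulley",fit(p,"pulley",(.629,.109),z0=.004,rad=40))
plan((.4526,.0119,.12),0)
E
```

```text
pulley (array([0.62808949, 0.10983118]), np.float64(0.9413213729858398))
t 16.07 pos [0.6292 0.1092 0.2073] yaw -0.01 gap 1.0 F [-0.6 -1.  -0.2]
turn first [ 0.   -0.13 -0.01] then shift mm [-176.6   97.3   87.3]
```

View pics/w10.png

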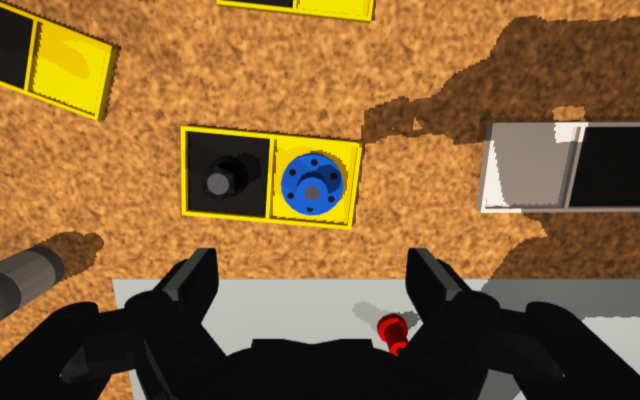

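The pulley stands centred at (313,184) in the bare yellow pocket, and the nut is still upright at (222,180). Next, the plug cap.

Emit:
{"fn": "play_rows", "kwargs": {"steps": [[[-0.044,0.0245,0,0,0,0],[-0.044,0.0245,0,0,0,0],[-0.044,0.024,0,0,0,0],[-0.0445,0.0245,0,0,0,0],[0,0,0.045,0,0,0],[0,0,0.042,0,0,0],[0,0,0,0,0,0],[0,0,0,0,0,0]]]}}

```text
t: 17.08
tcp_pos: [0.4523, 0.0119, 0.1193]
tool_rot: [1.0, -0.0, -0.0, -0.0]
force: [-0.2, -0.1, 0.7]
finger_gap: 1.001
```

```bash
python3 - <<'E'
from h import *
p=manip.snapshot("wrist"); cv2.imwrite("pics/w11.png",p["img"][:,:,::-1])
f=fit(p,"plug_cap",(.4526,.0119),rad=80); print(f)
plan((*f[0],.040),0)
E
```

```text
(array([0.4514176 , 0.01400172]), np.float64(0.9124268293380737))
t 17.12 pos [0.4529 0.0118 0.12  ] yaw 0.0 gap 0.999 F [-0.1 -0.2 -0.1]
turn first [ 0.01 -0.06  0.  ] then shift mm [-1.5 -2.2 80. ]
```

View pics/w11.png

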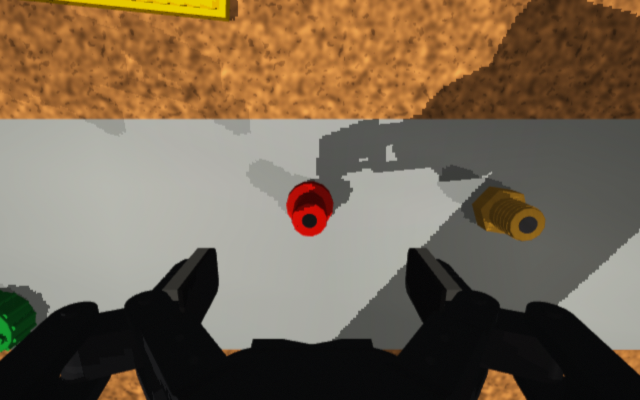

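Red plug cap at (309,208) is centred between the jaws. Descend and grip.

Emit:
{"fn": "play_rows", "kwargs": {"steps": [[[-0.0015,-0.002,0.04,0,0,0],[0,0,0.038,0,0,0],[0,0,0,0,0,0]]]}}

```text
t: 17.5
tcp_pos: [0.4504, 0.014, 0.0407]
tool_rot: [1.0, 0.0, -0.001, -0.0]
force: [-0.2, 0.2, -0.5]
finger_gap: 0.999
```

Emit:
{"fn": "play_rows", "kwargs": {"steps": [[[0,0,0,0,0,0],[0,0,0,0,0,0],[0,0,0,0,0,0],[0,0,0,0,0,0],[0,0,0,0,0,0],[0,0,0,0,0,0],[0,0,0,0,0,0]]], "fingers": 0, "squeeze": 30}}

```text
t: 18.38
tcp_pos: [0.4514, 0.0136, 0.0424]
tool_rot: [1.0, -0.0, 0.001, 0.0]
force: [-0.4, 0.2, 7.5]
finger_gap: 0.272
```

Emit:
{"fn": "play_rows", "kwargs": {"steps": [[[0,0,-0.03,0,0,0],[0,0,-0.05,0,0,0],[0,0,-0.03,0,0,0],[0,0,0,0,0,0]]]}}

```text
t: 18.88
tcp_pos: [0.4522, 0.0135, 0.1536]
tool_rot: [1.0, -0.0, 0.003, 0.001]
force: [0.7, 0.9, -0.2]
finger_gap: 0.265
```

```bash
python3 - <<'E'
from h import *
p=manip.snapshot("wrist"); cv2.imwrite("pics/w12.png",p["img"][:,:,::-1])
plan((.646,-.115,.15),0)
E
```

```text
t 18.93 pos [0.4512 0.0137 0.1523] yaw -0.01 gap 0.269 F [ 0.4 -0.3 -1.4]
turn first [ 0.03 -0.15 -0.01] then shift mm [194.8 128.7   2.3]
```

View pics/w12.png

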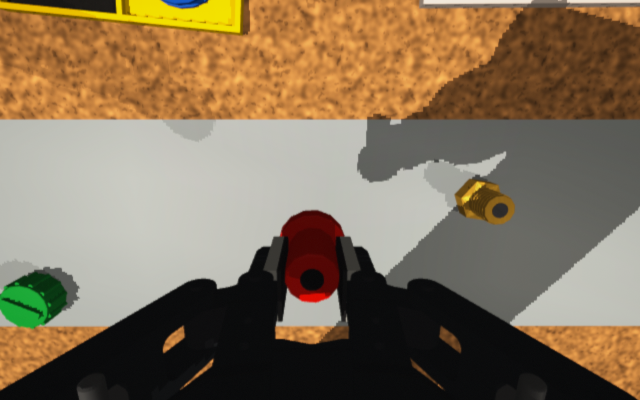

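Plug cap is held. Moving toward the white tray, stopping short so I can measure the tray.

Emit:
{"fn": "play_rows", "kwargs": {"steps": [[[0.035,0.0255,0,0,0,0],[0.035,0.0255,0,0,0,0],[0.035,0.0255,0,0,0,0],[0.035,0.0255,0,0,0,0],[0.035,0.0255,0,0,0,0],[0,0,0,0,0,0],[0,0,0,0,0,0]]]}}

```text
t: 19.8
tcp_pos: [0.624, -0.1131, 0.1492]
tool_rot: [1.0, -0.0, -0.002, -0.001]
force: [-0.7, -0.0, -1.0]
finger_gap: 0.267
```

```bash
python3 - <<'E'
from h import *
p=manip.snapshot("wrist"); cv2.imwrite("pics/w13.png",p["img"][:,:,::-1])
for r in manip.regions_of("tray_white",p)[:2]:
    q=quad(p,r["pixels"],.01); print(round(r["score"],2),r["rect"],np.round(q[0],1),np.round(q[1],1),round(q[2],1))
plan((.646,-.115,.062),0)
E
```

```text
t 19.9 pos [ 0.624  -0.1127  0.15  ] yaw 0.02 gap 0.271 F [ 0.2 -0.5 -0.4]
turn first [-0.08  0.21  0.02] then shift mm [22.   2.3 88. ]
```

View pics/w13.png

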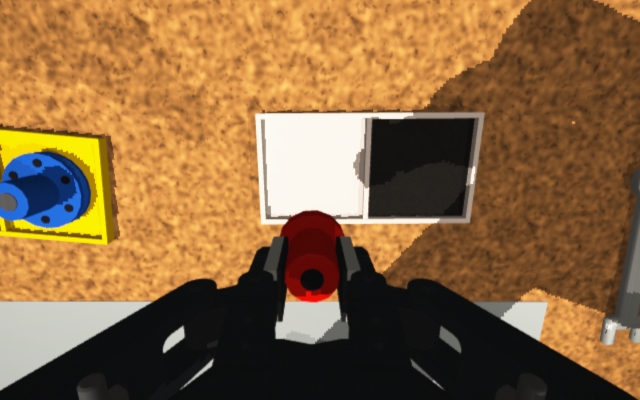

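```bash
python3 - <<'E'
from h import *
p=manip.snapshot("wrist")
C=[ray(p,u,.01)[:2] for u in [(257,113),(484,113),(470,222),(263,222)]]
print(np.round(C,4),np.mean(C,0), [np.hypot(*(C[i]-C[(i+1)%4])) for i in range(4)])
E
```

```text
[[ 0.6905 -0.0688]
 [ 0.6908 -0.2475]
 [ 0.5999 -0.2488]
 [ 0.5996 -0.0699]] [ 0.64520531 -0.1587886 ] [np.float64(0.1787073772976722), np.float64(0.09085295013404653), np.float64(0.17890289689723873), np.float64(0.09094661695832415)]
```

White tray corners give 179x91 mm centred at (0.645,-0.159), matching the size given. The bare pocket target is (0.645,-0.115).

Emit:
{"fn": "play_rows", "kwargs": {"steps": [[[0.011,0.0025,0.02,0,0,0],[0.0105,0,0.03,0,0,0],[0,0,0.03,0,0,0],[0,0,0.015,0,0,0],[0,0,0,0,0,0]]]}}

```text
t: 20.58
tcp_pos: [0.6461, -0.1156, 0.0553]
tool_rot: [1.0, 0.0, -0.001, -0.001]
force: [0.4, -0.2, -0.5]
finger_gap: 0.267
```

```bash
python3 - <<'E'
from h import *
p=manip.snapshot("wrist"); cv2.imwrite("pics/w14.png",p["img"][:,:,::-1])
plan((.6455,-.115,.047),0)
E
```

```text
t 20.62 pos [ 0.6471 -0.116   0.0565] yaw 0.0 gap 0.269 F [-0.6 -0.7  0.2]
turn first [-0.01  0.02  0.  ] then shift mm [-1.6 -1.   9.5]
```

View pics/w14.png

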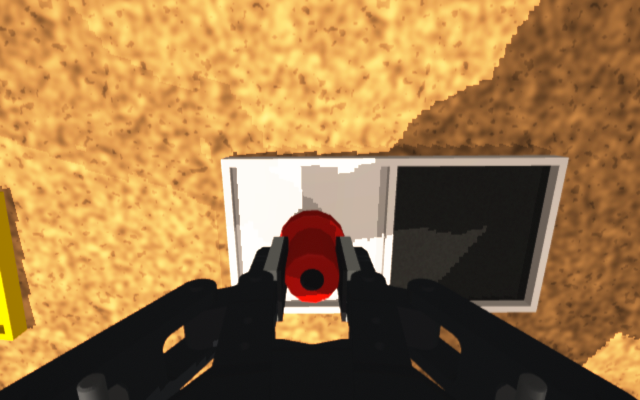

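Red cap at (312,240) is mid-pocket (columns 237 to 385). Lowering to contact.

Emit:
{"fn": "play_rows", "kwargs": {"steps": [[[-0.001,-0.001,0.007,0,0,0],[0,0,0.002,0,0,0],[0,0,0,0,0,0]]]}}

```text
t: 21.0
tcp_pos: [0.6464, -0.1153, 0.0476]
tool_rot: [1.0, -0.0, 0.0, 0.0]
force: [-0.8, 0.5, -0.7]
finger_gap: 0.269
```

Emit:
{"fn": "play_rows", "kwargs": {"steps": [[[0,0,0.001,0,0,0],[0,0,0,0,0,0]]]}}

```text
t: 21.25
tcp_pos: [0.6465, -0.1154, 0.0466]
tool_rot: [1.0, -0.0, 0.0, 0.0]
force: [0.2, -0.2, -0.3]
finger_gap: 0.272
```

Emit:
{"fn": "play_rows", "kwargs": {"steps": [[[0,0,0.001,0,0,0],[0,0,0.0005,0,0,0],[0,0,0,0,0,0]]]}}

```text
t: 21.62
tcp_pos: [0.6465, -0.1154, 0.0465]
tool_rot: [1.0, -0.0, 0.0, 0.0]
force: [-2.4, -0.7, 9.7]
finger_gap: 0.268
```

Emit:
{"fn": "play_rows", "kwargs": {"steps": [[[0,0,-0.001,0,0,0],[0,0,0,0,0,0],[0,0,0,0,0,0],[0,0,0,0,0,0],[0,0,0,0,0,0]]], "fingers": 0.65}}

```text
t: 22.25
tcp_pos: [0.6462, -0.1152, 0.0456]
tool_rot: [1.0, -0.0, -0.0, -0.0]
force: [-0.7, 1.1, 1.2]
finger_gap: 0.651
```

Emit:
{"fn": "play_rows", "kwargs": {"steps": [[[0,0,-0.03,0,0,0],[0,0,-0.05,0,0,0],[0,0,-0.05,0,0,0],[0,0,-0.03,0,0,0],[0,0,0,0,0,0]]], "fingers": 1}}

```text
t: 22.88
tcp_pos: [0.648, -0.1158, 0.2091]
tool_rot: [1.0, -0.0, 0.003, 0.001]
force: [-0.3, 0.3, 0.6]
finger_gap: 1.003
```

```bash
python3 - <<'E'
from h import *
p=manip.snapshot("wrist"); cv2.imwrite("pics/w15.png",p["img"][:,:,::-1])
print("cap",fit(p,"plug_cap",(.6455,-.115),z0=.004,rad=40))
plan((.4485,-.131,.12),0)
E
```

```text
cap (array([ 0.64732183, -0.11470732]), np.float64(0.8928717374801636))
t 22.93 pos [ 0.6467 -0.1154  0.2069] yaw -0.01 gap 1.0 F [-0.5 -0.6  0.2]
turn first [ 0.05 -0.13 -0.01] then shift mm [-198.2   15.6   86.9]
```

View pics/w15.png

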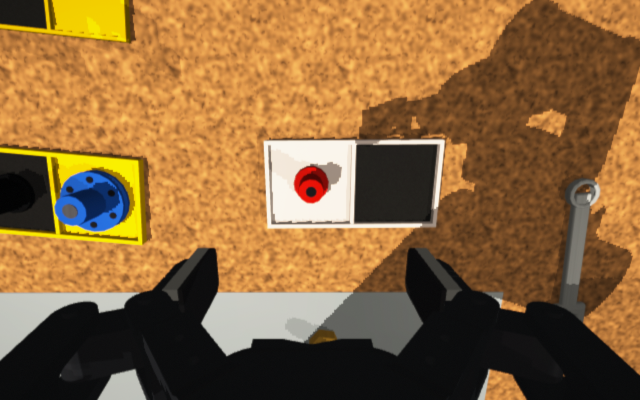

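The red cap stands centred at (311,184) in the bare white pocket. Last, the adapter.

Emit:
{"fn": "play_rows", "kwargs": {"steps": [[[-0.05,0.004,0,0,0,0],[-0.05,0.004,0,0,0,0],[-0.05,0.004,0,0,0,0],[-0.048,0.0035,0,0,0,0],[0,0,0.045,0,0,0],[0,0,0.042,0,0,0],[0,0,0,0,0,0],[0,0,0,0,0,0]]]}}

```text
t: 23.92
tcp_pos: [0.4483, -0.1307, 0.1188]
tool_rot: [1.0, -0.0, -0.0, -0.0]
force: [-0.3, 0.0, -0.4]
finger_gap: 1.002
```

```bash
python3 - <<'E'
from h import *
p=manip.snapshot("wrist"); cv2.imwrite("pics/w16.png",p["img"][:,:,::-1])
for r in manip.regions_of("adapter",p)[:2]: print(r["score"],r["rect"])
f=fit(p,"adapter",(.4485,-.131),rad=60); print(f, [proj(p,(*f[0],z)).round(1) for z in (0,.04)])
plan((*f[0],.042),0)
E
```

```text
0.66 [288.7, 180.9, 335.9, 239.0]
(array([ 0.44836451, -0.13063685]), np.float64(0.9275402426719666)) [array([312.3, 202. ]), array([312.4, 218.6])]
t 24.02 pos [ 0.4491 -0.131   0.1199] yaw 0.01 gap 0.999 F [-0.2  0.5 -0.1]
turn first [ 0.07 -0.11  0.01] then shift mm [-0.7 -0.4 77.9]
```

View pics/w16.png

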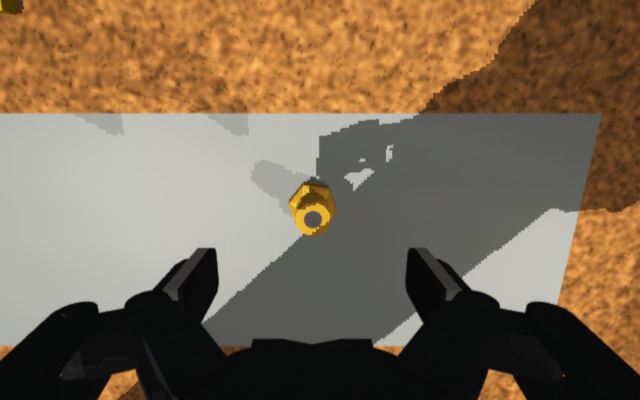

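Adapter at (312,210), centred. Foot is 14 mm high, so I'll stop at TCP z of about 0.044.

Emit:
{"fn": "play_rows", "kwargs": {"steps": [[[-0.0005,0,0.04,0,0,0],[0,0,0.036,0,0,0],[0,0,0,0,0,0]]]}}

```text
t: 24.4
tcp_pos: [0.4474, -0.1304, 0.0422]
tool_rot: [1.0, -0.0, -0.001, -0.001]
force: [0.4, -0.0, -0.1]
finger_gap: 0.999
```

Emit:
{"fn": "play_rows", "kwargs": {"steps": [[[0,0,0,0,0,0],[0,0,0,0,0,0],[0,0,0,0,0,0],[0,0,0,0,0,0],[0,0,0,0,0,0],[0,0,0,0,0,0],[0,0,0,0,0,0]]], "fingers": 0, "squeeze": 40}}

```text
t: 25.28
tcp_pos: [0.4483, -0.131, 0.0439]
tool_rot: [1.0, -0.0, 0.001, 0.0]
force: [-0.0, 0.2, 7.9]
finger_gap: 0.264
```

Emit:
{"fn": "play_rows", "kwargs": {"steps": [[[0,0,-0.03,0,0,0],[0,0,-0.05,0,0,0],[0,0,-0.03,0,0,0],[0,0,0,0,0,0]]]}}

```text
t: 25.78
tcp_pos: [0.449, -0.1313, 0.1551]
tool_rot: [1.0, -0.0, 0.002, 0.001]
force: [0.5, -0.4, -0.9]
finger_gap: 0.265
```

```bash
python3 - <<'E'
from h import *
p=manip.snapshot("wrist"); cv2.imwrite("pics/w17.png",p["img"][:,:,::-1])
plan((.6455,-.203,.15),0)
E
```

```text
t 25.82 pos [ 0.4481 -0.1309  0.1537] yaw -0.01 gap 0.261 F [-0.2  0.3 -1.3]
turn first [ 0.07 -0.12 -0.01] then shift mm [197.4  72.1   3.7]
```

View pics/w17.png

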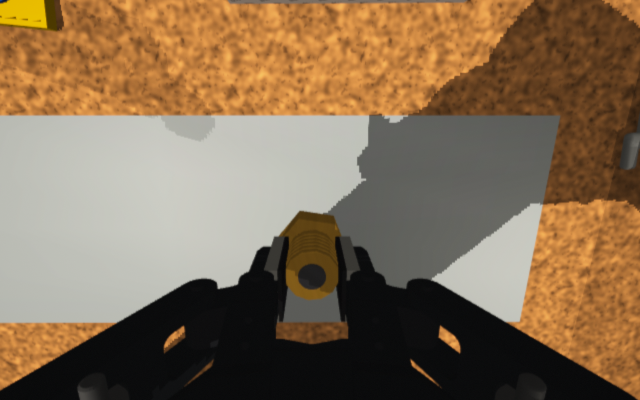

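Adapter held upright. Carrying it to the white tray's black pocket.

Emit:
{"fn": "play_rows", "kwargs": {"steps": [[[0.0395,0.0145,0,0,0,0],[0.0395,0.0145,0,0,0,0],[0.0395,0.0145,0,0,0,0],[0.0395,0.0145,0,0,0,0],[0.0395,0.014,0,0,0,0],[0,0,0.03,0,0,0],[0,0,0.03,0,0,0],[0,0,0.03,0,0,0],[0,0,0,0,0,0],[0,0,0,0,0,0]]]}}

```text
t: 27.08
tcp_pos: [0.6452, -0.2028, 0.0624]
tool_rot: [1.0, -0.0, -0.0, -0.0]
force: [0.4, -0.0, -0.6]
finger_gap: 0.26
```

```bash
python3 - <<'E'
from h import *
p=manip.snapshot("wrist"); cv2.imwrite("pics/w18.png",p["img"][:,:,::-1])
plan((.6455,-.203,.049),0)
E
```

```text
t 27.12 pos [ 0.6458 -0.2031  0.0633] yaw -0.01 gap 0.262 F [ 0.3  0.4 -0.4]
turn first [ 0.03 -0.06 -0.01] then shift mm [-0.3 -0.1 14.3]
```

View pics/w18.png

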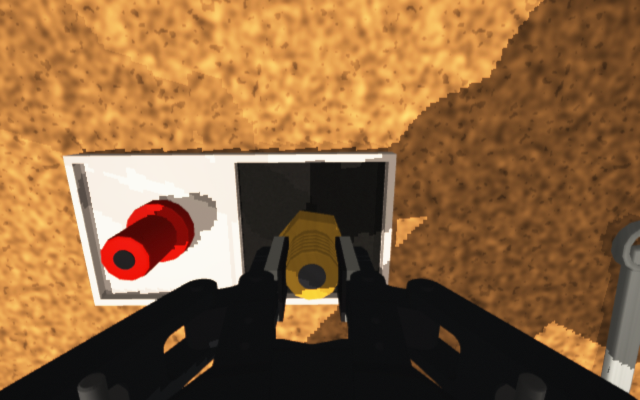

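Adapter foot (310,230) is mid-pocket (columns 240 to 385). Lowering.

Emit:
{"fn": "play_rows", "kwargs": {"steps": [[[0,0,0.01,0,0,0],[0,0,0.003,0,0,0],[0,0,0.001,0,0,0],[0,0,0,0,0,0]]]}}

```text
t: 27.62
tcp_pos: [0.6453, -0.2028, 0.0489]
tool_rot: [1.0, -0.0, 0.0, 0.0]
force: [0.4, -0.2, -0.5]
finger_gap: 0.264
```

Emit:
{"fn": "play_rows", "kwargs": {"steps": [[[0,0,0.001,0,0,0],[0,0,0,0,0,0]]]}}

```text
t: 27.88
tcp_pos: [0.6455, -0.2029, 0.048]
tool_rot: [1.0, -0.0, 0.0, 0.0]
force: [0.5, 0.0, -0.5]
finger_gap: 0.265
```

Emit:
{"fn": "play_rows", "kwargs": {"steps": [[[0,0,0.001,0,0,0],[0,0,0.0005,0,0,0],[0,0,0,0,0,0]]]}}

```text
t: 28.25
tcp_pos: [0.6455, -0.2029, 0.0479]
tool_rot: [1.0, -0.0, 0.0, 0.0]
force: [-2.7, 0.7, 7.7]
finger_gap: 0.265
```

Emit:
{"fn": "play_rows", "kwargs": {"steps": [[[0,0,-0.001,0,0,0],[0,0,0,0,0,0],[0,0,0,0,0,0],[0,0,0,0,0,0],[0,0,0,0,0,0]]], "fingers": 0.65}}

```text
t: 28.88
tcp_pos: [0.6452, -0.2027, 0.0471]
tool_rot: [1.0, -0.0, -0.0, -0.0]
force: [-0.4, 0.5, 0.3]
finger_gap: 0.651
```

Emit:
{"fn": "play_rows", "kwargs": {"steps": [[[0,0,-0.03,0,0,0],[0,0,-0.05,0,0,0],[0,0,-0.05,0,0,0],[0,0,-0.03,0,0,0],[0,0,0,0,0,0]]], "fingers": 1}}

```text
t: 29.5
tcp_pos: [0.647, -0.2035, 0.2108]
tool_rot: [1.0, -0.0, 0.003, 0.002]
force: [1.5, 0.4, 0.4]
finger_gap: 1.0
```

Emit:
{"fn": "play_rows", "kwargs": {"steps": [[[-0.05,0,0,0,0,0],[-0.05,0,0,0,0,0],[-0.05,0,0,0,0,0],[-0.03,0,0,0,0,0],[0,0,0,0,0,0],[0,0,0,0,0,0],[0,0,0,0,0,0]]]}}

```text
t: 30.38
tcp_pos: [0.4665, -0.203, 0.207]
tool_rot: [1.0, 0.0, 0.0, 0.0]
force: [0.1, 0.2, -0.4]
finger_gap: 1.002
```

```bash
python3 - <<'E'
from h import *
p=manip.snapshot("top"); cv2.imwrite("pics/t2.png",cv2.resize(p["img"][90:330,120:520,::-1],None,fx=2,fy=2,interpolation=cv2.INTER_CUBIC))
def tf(c,yaw,x):
    a=np.radians(yaw); return np.array([[np.cos(a),np.sin(a)],[-np.sin(a),np.cos(a)]])@(np.array(x)-c)
for l,x,c,y in [("pulley",(.629,.109),(.6335,.1525),-5.5),("plug_cap",(.646,-.115),(.6455,-.159),180),("adapter",(.6455,-.203),(.6455,-.159),180)]:
    f=fit(p,l,x,z0=.004,rad=20); print(l,f,f and (tf(c,y,f[0])*1000).round(1))
print("fuel",fit(p,"fuel_cap",(.3546,.2696)))
for r in manip.pinpoint("oil_bottle",p)[:1]: print(r)
s=manip.snapshot("scene"); cv2.imwrite("pics/s2.png",cv2.resize(s["img"][70:330,150:470,::-1],None,fx=2.3,fy=2.3,interpolation=cv2.INTER_CUBIC))
delta((.6,0,.2))
E
```

```text
pulley (array([0.62895635, 0.10719371]), np.float64(0.9227116107940674)) [ -0.2 -45.5]
plug_cap (array([ 0.64647989, -0.1165329 ]), np.float64(0.8691683411598206)) [ -1.  -42.5]
adapter (array([ 0.64582671, -0.20437827]), np.float64(0.9260586500167847)) [-0.3 45.4]
fuel None
{'point': [153.7, 225.7], 'score': 0.67}
t 30.52 pos [ 0.466  -0.2028  0.2071] yaw 0.03 zax [ 3.e-04 -1.e-04 -1.e+00] gap 1.002 F [ 0.  -0.4 -0.4]
shift(mm) [ 134.1 -202.7    7.1] rz None
```

View pics/t2.png

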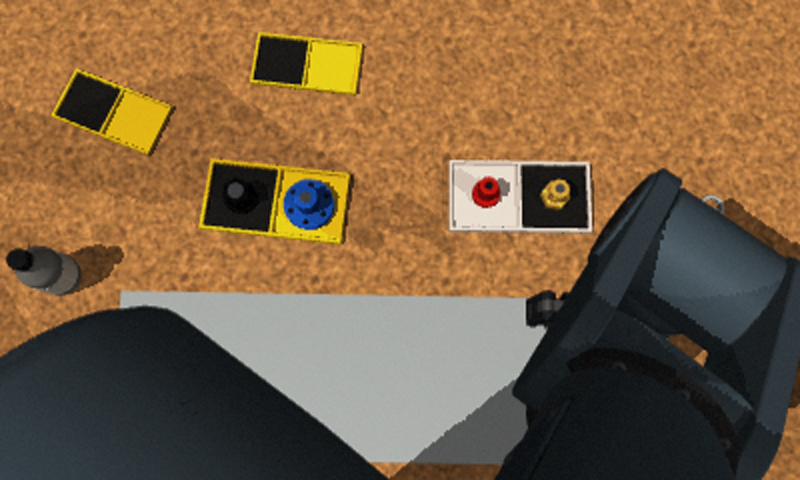

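View pics/s2.png

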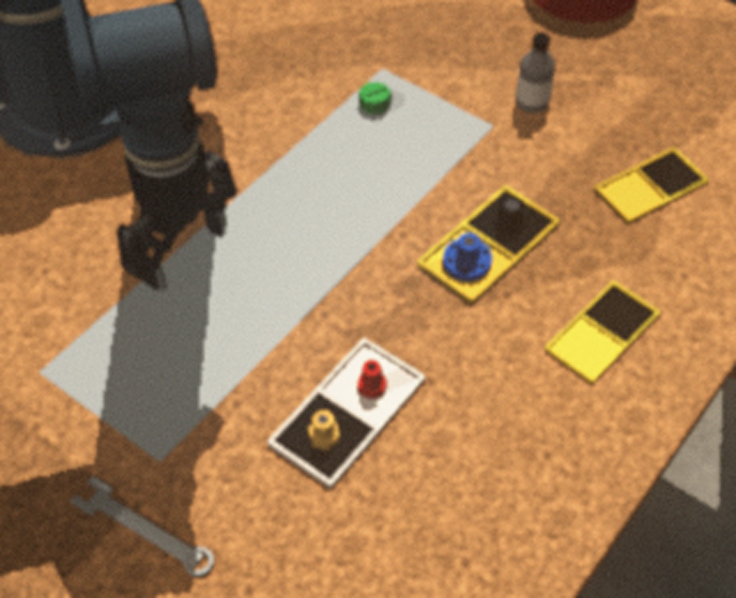

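All four parts stand upright in the correct pockets, and the fuel cap, bottle and spanner are undisturbed. I'll do a quick nut check before handing in.

```bash
python3 - <<'E'
from h import *
p=manip.snapshot("top")
u=np.array([236,189])/2+[120,90]; w=ray(p,u,.043)[:2]; d=w-np.array([.6335,.1525]); a=np.radians(-5.5)
e=np.array([[np.cos(a),np.sin(a)],[-np.sin(a),np.cos(a)]])@d; print("nut in tray",e)
s=manip.sense(); print(s["t"],np.abs(s["qd"]).max())
if abs(e[0])<.01 and abs(e[1]-.044)<.01: print(manip.sign_off())
E
```

```text
nut in tray [-0.00011711  0.03985946]
30.575 0.005668715412279457
the job is handed in; nothing more can be done
None
```

Both kits are made up and the job is handed in at about 30.6 s of the 96 s allowed; no verdict was reported.

- **Yellow tray:** I used the largest of the three, which measured about 181 x 95 mm (the others are about 143 mm long). The nut is on the black pad and the pulley is in the bare pocket.
- **White tray:** The adapter is on the black pad and the plug cap is in the bare pocket.

My last measurements put every part within about 5 mm of its pocket centre, against the 15 mm allowed:

| Part | Tray x (mm) | Tray y (mm) | Pocket centre y (mm) |
|---|---|---|---|
| Nut | -0.1 | +39.9 | +44 |
| Pulley | -0.2 | -45.5 | -44 |
| Plug cap | -1.0 | -42.5 | -44 |
| Adapter | -0.3 | +45.4 | +44 |

- **Upright:** All four look upright in the last top and scene pictures. I judged this by eye and did not measure tilt or seating height. When I set them down, the pulley, cap and adapter showed clear contact force. The nut showed only a slight change.
- **Left alone:** The bottle came out about 2 pixels from its starting point in the top picture. The fuel cap and spanner look unmoved in the scene picture. The arm hid the fuel cap from the top camera at the end, so I have no final number for it.
- **Failed check:** The silhouette fit for the nut failed against the black pad (0.25 overlap). Its position above comes from one point I picked by eye in the top picture, and agrees to within 5 mm with where the gripper released it.

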